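# Centre a carving blank on a self-centring stage

## Task

Slide the wooden blank flat along the metal stage plate, in under the low bridge until its far edge is fully home against the back stop, square to it. Then push either upright tab inward so that the two side stops, which move together, come in and nip the blank firmly but gently, centring it; let go and leave it there, nipped. Never lift or tip the blank, and leave the cup, the tape roll and the graver where they are.

Things in the scene. Friction and masses are not known exactly. Their poses are not given: they have to be found in the camera images.
- stage: Fixed aluminium plate 315 (x) by 280 (y) by 12 mm, elsewhere on the bench in each run. Origin at bench level on its middle line; +x runs away from the robot to the back stop, y across (+y left), z up. It reaches from x = -170 to +145 mm; top at z = 12 mm. The blank is home with its origin at x = 80, y = 0 mm, sides parallel to the plate's; 52 mm of it then still show in front of the bridge.
- blank: Loose flat blank of dark wood, 90 (its x) by 100 (its y) by 16 mm thick, 0.11 to 0.22 kg, too wide for most grippers. Origin at the centre of its underside. Starts flat on the near half of the plate, up to 35 mm off the middle line and turned up to 0.4 rad; its +x edge (100 mm) goes to the back stop.
- stop_face (a point): Middle of the near face of the steel back stop, at plate-top level (stage x = 125, y = 0, z = 12 mm). The stop is a fixed bar 70 mm wide, 20 mm high above the plate, 18 mm thick.
- bridge_edge (a point): Middle of the lower front edge of the fixed grey bridge beam (stage x = 87, y = 0, 34 mm above the plate). The beam spans the plate's width from x = 87 to 137 mm; its top is 50 mm above the plate, its legs stand at y = +-118 to 138 mm. On it, at x = 118, y = 0, an upright handpiece 30 mm across reaches 150 mm above the plate.
- left_face (a point): Middle of the inner face of the left (+y) side stop, 10 mm above the plate. Dark steel bar 20 mm high, 14 mm thick; its straight face runs from stage x = 36 to 116 mm, its slanted nose flares outward to about x = 17 mm. It slides along stage y only, takes about 1.2 N to move and stays where left. Starts 60 to 74 mm from the middle line; on the nipped blank it is 50 mm from it.
- right_face (a point): The same point on the right (-y) side stop, its mirror image. The two are coupled: pushing one inward brings the other in equally, so that their middle is always the stage's y = 0.
- left_tab (a point): Middle of the outer (+y) face of the upright steel tab on the left side stop, 30 mm above the plate. The tab is 30 mm long (stage x = 39 to 69 mm), 8 mm thick, its top 46 mm above the plate. Push it in -y to close both stops; 8 to 20 N kept up for half a second nips firmly (each stop bears with nearly half the push). Over 60 N on the blank would bruise it.
- right_tab (a point): The same point on the outer (-y) face of the right side stop's tab; pushing it in +y closes both stops just the same.
- cup: Bystander: upright paper-coloured cup, 76 mm across, 85 mm high, origin under its centre. Left of the stage.
- tape: Bystander: roll of tape lying flat, 90 mm across, 24 mm high, origin under its centre. Right of the stage, level with the bridge.
- graver: Bystander: wood-handled graver about 170 mm long lying on the bench right of the stage, its long axis along its x.
- jaw_left: The left side stop as a whole (bar and tab); its origin is the lower middle of its inner face, at plate-top level.
- jaw_right: The right side stop as a whole; its origin is the lower middle of its inner face, at plate-top level.
There are look-alikes about, which are no part of the job. Of the things that look like the blank, the smallest one is meant.

How it is judged:
On the way, in this order (a step that is already met when the one before it is completed fails the run):
1. the blank lies home: far edge within 3 mm of the back stop, square within 0.06 rad (x of blank in the frame of stage between 0.077 and 0.083 m and angle between the x axis of blank and the x axis of stage, either way round below 0.06 rad), for 0.2 s.
2. both side stops press on the blank with more than 2 N each (contact force between each of jaw_left, jaw_right and blank above 2 N), for 0.3 s.
At the end, for the whole second after the job is handed in: The blank lies flat on the plate, at rest, its far edge within 3 mm of the back stop, centred sideways within 2 mm and square within 0.03 rad, with both side stops still closed on it (each within 2 mm) (x of blank in the frame of stage between 0.077 and 0.083 m and y of blank in the frame of stage between -0.002 and 0.002 m and z of blank in the frame of stage between 0.01 and 0.014 m and angle between the x axis of blank and the x axis of stage, either way round below 0.03 rad and y of left_face in the frame of stage below 0.052 m and y of right_face in the frame of stage above -0.052 m and linear speed of blank below 0.01 m/s); the robot touches nothing.
It fails at once if the blank is lifted more than 10 mm or tipped more than 0.2 rad (z of blank in the frame of stage above 0.022 m or angle between blank's own z axis and vertical above 0.2 rad).
It fails at once if the blank is bruised: more than 60 N from a side stop or the stage (contact force between any of jaw_left, jaw_right, stage and blank above 60 N).
It fails at once if the cup, tape or graver is moved by more than 15 mm (distance of any of cup, tape, graver from where it was at the start of the episode above 0.015 m).
It also fails if it takes over 64 s, if anything falls off the work surface, if the arm or the gripper's body presses on something with over 40 N, if the wrist force passes 120 N, or if a joint passes its speed limit or range.

## Robot

A 6-joint arm with a two-finger parallel gripper is mounted at the origin on the work surface. World frame = base frame: x ahead of the robot, y to its left, z up, the work surface at z = 0. Lengths are in m, angles in rad, forces in N, time in s.
With the tool pointing down it reaches from about 0.425 to 1.125 m from the base axis. Payload 14.9 kg.
Tool frame: the origin (TCP) lies midway between the tips of the shut fingers; the grasp point (between the pads) lies 19 mm behind it (arm.grasp_offset is the z of the grasp point in the tool frame, in m); z points along the fingers, y is the direction in which the jaws open and shut (so a half turn about z gives the same grasp; the last joint's range is limited). The gripper opens to 91 mm and grips with 3 to 60 N. Pads are 32 mm wide; open, the fingers measure 118 mm over their backs; the gripper's body (76 mm by 178 mm) begins 60 mm behind the grasp point.
Start: joints at [-1.154, 0.379, 1.734, -0, 1.028, -0.033], TCP at [0.304, -0.63, 0.214] pointing down, gripper open.
Joint ranges: [-2.77, 2.77], [-0.74, 2.19], [0, 2.66], [-1.06, 4.2], [0.31, 2.87], [-3.08, 3.08]. Speed limits (rad/s): [1.89, 1.89, 2.39, 3.14, 3.14, 3.14].

## Interface

Orientations are given as [roll, pitch, yaw] about the fixed x, y, z axes, in that order (R = Rz(yaw) Ry(pitch) Rx(roll)).
In Python, from workcell import arm gives the robot as it stands. The module is installed in compiled form; this text tells all that it offers.
- The arm moves only by the tool jog_arm, never from a script. Its argument "deltas" is a list of rows, each an object of numbers: "x", "y", "z": the shift along the tool's x, y, z in mm; "wx", "wy", "wz": the turn, a rotation vector about the tool's x, y, z in degrees; "fingers": the finger opening in mm, from 0 to 91.2. In form: [{"x": .., "y": .., "z": .., "wx": .., "wy": .., "wz": .., "fingers": ..}, ...]. A call has 1 to 12 rows; each row shifts and turns the commanded pose from where the row before left it, along the tool's axes as they then stand; what a row does not reach is not made up. A row lasts 1/10 s, in which the tool goes at most 50 mm and 8.59 degrees, less where a joint would pass 70% of its speed; a pose out of reach is approached as far as the arm can. A call with a gripper value outside its range is refused whole. The fingers move at their own pace and stop on an object; the grip force is fixed at half the most. Time passes only in rows, so rows that do not move let the fingers close. It gives the time, the measured TCP pose, the force and the opening at its end, in the units of the state.
- arm.state(): the state, without advancing time (a new reading comes with each control period).
- arm.capture(name): name is "side" or "top"; returns a dict with "img" (420x560x3 uint8, red, green, blue), "fx", "fy", "cx", "cy" (pixels), "D" ([k1, k2, p1, p2, k3] as OpenCV has them; the pictures are not rectified), "world_from_camera" (4x4, takes a point from camera to world coordinates). Camera axes: x right, y down, z forward; pixel columns grow to the right and rows downward; lengths in m; the calibration is good to about 2 mm. A picture is of the moment at which its call begins. There is no depth.
- arm.sign_off(): hands the job in, once; it reports no verdict.
The state is a dict: "clock": time; "joint_pos": joint angles; "qvel": joint speeds; "joint_efforts": joint torques, N m; "eef_pos": TCP position; "ee_rot": TCP orientation; "contact_force": force on the tool from outside, world axes, zero at the start; "moment": the same for the moment, N m; "opening": finger opening in m.
Only numpy, scipy, OpenCV 4.12 (cv2) and the standard library are available. Lean on these libraries where they do the work, as an engineer would, in place of code of your own. Each camera call takes 0.05 s, during which the arm holds its last target. There are 200 camera calls.

## Working session

There is one attempt and no reset: what is moved stays moved. The work goes in short steps, Python scripts to look and compute and a tool call to move; the robot and the scene stay as the last step left them, time stands still between calls to the robot, and variables do not carry over. Pictures are saved under pics/ and viewed, about 8 in all and at most 12, crops included, and the job is handed in when it is done.

Besides the shell and the picture viewer there is one more tool, called as name([rows], argument=value, ...), one row to a line, values as JSON. jog_arm: Moves the arm, as the interface text tells. Its arguments: {"type":"object","properties":{"deltas":{"type":"array","items":{"type":"object","properties":{"x":{"type":"number"},"y":{"type":"number"},"z":{"type":"number"},"wx":{"type":"number"},"wy":{"type":"number"},"wz":{"type":"number"},"fingers":{"type":"number"}}}}},"required":["deltas"]}

```bash
mkdir -p pics
cat > h.py <<'E'
import numpy as np, cv2
from workcell import arm
def snap(n,f):
    c=arm.capture(n); cv2.imwrite(f'pics/{f}.png',c['img'][:,:,::-1]); np.save(f'pics/{f}.npy',c,allow_pickle=True); return c
def load(f): return np.load(f'pics/{f}.npy',allow_pickle=True).item()
def ray(c,px):
    K=np.array([[c['fx'],0,c['cx']],[0,c['fy'],c['cy']],[0,0,1.]])
    u=cv2.undistortPoints(np.array(px,float).reshape(-1,1,2),K,np.array(c['D'],float)).reshape(-1,2)
    T=c['world_from_camera']; d=np.c_[u,np.ones(len(u))]@T[:3,:3].T
    return T[:3,3],d
def onz(c,px,z):
    o,d=ray(c,px); return o+d*((z-o[2])/d[:,2])[:,None]
def proj(c,P):
    K=np.array([[c['fx'],0,c['cx']],[0,c['fy'],c['cy']],[0,0,1.]]); M=np.linalg.inv(c['world_from_camera'])
    return cv2.projectPoints(np.array(P,float).reshape(-1,3),cv2.Rodrigues(M[:3,:3])[0],M[:3,3],K,np.array(c['D'],float))[0].reshape(-1,2)
E
python3 - <<'E'
from h import *
for n in('top','side'):
    c=snap(n,n+'0'); print(n,c['fx'],c['world_from_camera'].round(3).tolist())
s=arm.state(); print(s)
E
```

```text
top 442.411699727777 [[0.021, -0.989, 0.149, 0.352], [-1.0, -0.022, -0.007, 0.031], [0.01, -0.149, -0.989, 1.085], [0.0, 0.0, 0.0, 1.0]]
side 488.21624543469864 [[-0.816, -0.398, 0.419, 0.046], [-0.577, 0.586, -0.569, 0.661], [-0.019, -0.706, -0.708, 0.82], [0.0, 0.0, 0.0, 1.0]]
{'clock': 0.1, 'joint_pos': array([-1.15427894e+00,  3.79355430e-01,  1.73471097e+00,  1.67783502e-05,
        1.02849303e+00, -3.33030261e-02]), 'qvel': array([-5.31739176e-04,  1.46153513e-04, -2.28763521e-03, -1.39000840e-03,
        1.44874721e-03,  8.84366634e-05]), 'joint_efforts': array([ 3.17127124e-03, -7.65034318e+01, -4.35298240e+01,  6.53093937e-02,
        3.98560578e-02, -1.61442836e-05]), 'eef_pos': array([ 0.30421848, -0.63005147,  0.21335998]), 'ee_rot': array([-3.14062690e+00, -4.65451542e-05,  4.49811724e-01]), 'contact_force': array([ 0.35723688, -0.49682701,  0.02427427]), 'moment': array([-0.03722743,  0.01074393,  0.01838676]), 'opening': 0.09121030177352625}
```

View pics/top0.png

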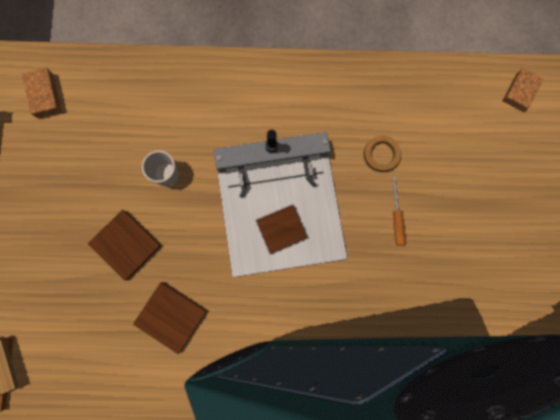

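View pics/side0.png

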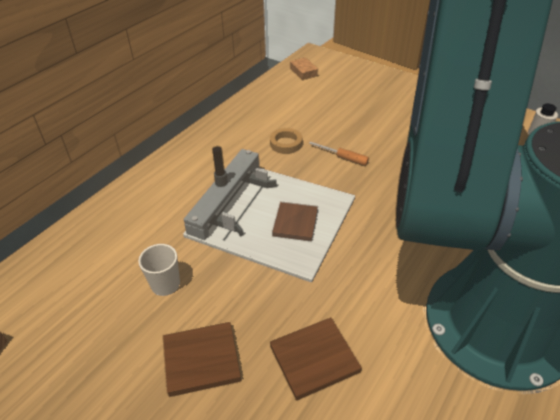

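The top view shows the stage with its near corners at about (233,276) and (346,259), and the bridge along row ~150. The blank is at (282,229), with the stops at (245,180) and (310,170). The side view agrees. The two larger boards on the left are look-alikes.

```bash
cat > m.py <<'E'
from h import *
def blank(c,roi,z=0.028):
    x0,y0,x1,y1=roi; im=c['img'].astype(int); h=cv2.cvtColor(c['img'],cv2.COLOR_RGB2HSV)
    m=((h[...,1]>90)&(h[...,2]<150)).astype(np.uint8); k=np.zeros_like(m); k[y0:y1,x0:x1]=1; m=m*k
    m=cv2.morphologyEx(m,cv2.MORPH_OPEN,np.ones((3,3),np.uint8))
    ct=max(cv2.findContours(m,cv2.RETR_EXTERNAL,cv2.CHAIN_APPROX_NONE)[0],key=cv2.contourArea)[:,0]
    P=onz(c,ct,z)[:,:2]
    return cv2.minAreaRect((P*1000).astype(np.float32)),ct
E
python3 - <<'E'
from m import *
c=load('top0')
r,ct=blank(c,(245,195,320,262)); print('blank',r, cv2.boxPoints(r).round(1).tolist())
# plate edges
g=c['img'].astype(int); h=cv2.cvtColor(c['img'],cv2.COLOR_RGB2HSV)
m=((h[...,1]<60)&(h[...,2]>120)).astype(np.uint8); k=np.zeros_like(m);k[168:290,205:360]=1;m*=k
m=cv2.morphologyEx(m,cv2.MORPH_OPEN,np.ones((3,3),np.uint8))
L=[];R=[];N=[]
for y in range(200,255):
    xs=np.where(m[y])[0]; L.append((xs[0]-.5,y)); R.append((xs[-1]+.5,y))
for x in range(242,338):
    N.append((x,np.where(m[:,x])[0][-1]+.5))
fit={}
for n,p in(('L',L),('R',R),('N',N)):
    P=onz(c,p,.012)[:,:2]*1000; vx,vy,a,b=cv2.fitLine(P.astype(np.float32),cv2.DIST_HUBER,0,.01,.01).ravel(); 
    print(n,np.degrees(np.arctan2(vy,vx)),a,b, P[0],P[-1]); fit[n]=(np.array([a,b]),np.array([vx,vy]))
def X(a,b):
    A=np.c_[fit[a][1],-fit[b][1]]; t=np.linalg.solve(A,fit[b][0]-fit[a][0]); return fit[a][0]+t[0]*fit[a][1]
nl,nr=X('L','N'),X('R','N'); print(nl,nr,np.linalg.norm(nl-nr))
big=cv2.resize(c['img'][120:285,200:360],None,fx=4.8,fy=3.6*4.8/3.6*0.75,interpolation=cv2.INTER_CUBIC) if 0 else cv2.resize(c['img'][120:285,200:360],None,fx=3.6,fy=3.6,interpolation=cv2.INTER_CUBIC)
cv2.imwrite('pics/crop0.png',big[:,:,::-1])
E
```

```text
blank ((467.12225341796875, 8.8494873046875), (86.98274230957031, 96.667236328125), 24.248458862304688) [[407.6000061035156, 35.099998474121094], [447.29998779296875, -53.099998474121094], [526.5999755859375, -17.399999618530273], [486.8999938964844, 70.80000305175781]]
L 10.252887 469.49377 145.66321 [536.2210384  157.37762333] [404.51750353 132.90099257]
R 10.373967 475.63293 -137.07979 [ 542.67515682 -125.5220025 ] [ 410.63168069 -149.80117024]
N -79.75788 375.82214 -13.775667 [353.86345398 101.09803484] [ 396.89810897 -126.80343888]
[350.8899  124.20996] [ 400.58405 -150.81859] 279.48206
```

View pics/crop0.png

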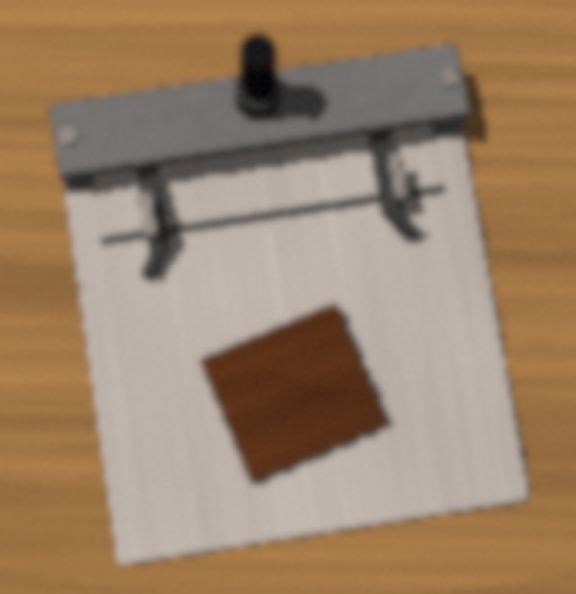

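jog_arm([
  {"x":34,"y":-36,"fingers":50},
  {"x":34,"y":-36},
  {"x":34,"y":-36},
  {"x":34,"y":-36},
  {"x":34,"y":-36},
  {"x":34,"y":-36},
  {"x":34,"y":-36},
  {"x":34,"y":-36},
  {"x":34,"y":-36},
  {"x":34,"y":-36},
  {"x":34,"y":-36},
  {"x":28,"y":-36},
])

```text
invalid input
```

jog_arm([
  {"x":34,"y":-36,"z":0,"wx":0,"wy":0,"wz":0,"fingers":50},
  {"x":34,"y":-36,"z":0,"wx":0,"wy":0,"wz":0,"fingers":50},
  {"x":34,"y":-36,"z":0,"wx":0,"wy":0,"wz":0,"fingers":50},
  {"x":34,"y":-36,"z":0,"wx":0,"wy":0,"wz":0,"fingers":50},
  {"x":34,"y":-36,"z":0,"wx":0,"wy":0,"wz":0,"fingers":50},
  {"x":34,"y":-36,"z":0,"wx":0,"wy":0,"wz":0,"fingers":50},
  {"x":34,"y":-36,"z":0,"wx":0,"wy":0,"wz":0,"fingers":50},
  {"x":34,"y":-36,"z":0,"wx":0,"wy":0,"wz":0,"fingers":50},
  {"x":34,"y":-36,"z":0,"wx":0,"wy":0,"wz":0,"fingers":50},
  {"x":34,"y":-36,"z":0,"wx":0,"wy":0,"wz":0,"fingers":50},
])

```text
clock: 1.1
eef_pos: [0.4541, -0.1564, 0.214]
ee_rot: [3.142, -0.0, 0.45]
contact_force: [0.6, -1.1, -0.0]
opening: 0.0504
```

jog_arm([
  {"x":15,"y":-34,"z":0,"wx":0,"wy":0,"wz":0,"fingers":50},
  {"x":15,"y":-34,"z":0,"wx":0,"wy":0,"wz":0,"fingers":50},
  {"x":15,"y":-34,"z":0,"wx":0,"wy":0,"wz":0,"fingers":50},
  {"x":15,"y":-34,"z":0,"wx":0,"wy":0,"wz":0,"fingers":50},
  {"x":0,"y":0,"z":0,"wx":0,"wy":0,"wz":7.75,"fingers":50},
  {"x":0,"y":0,"z":0,"wx":0,"wy":0,"wz":7.75,"fingers":50},
  {"x":0,"y":0,"z":0,"wx":0,"wy":-7,"wz":0,"fingers":50},
  {"x":0,"y":0,"z":0,"wx":0,"wy":-7,"wz":0,"fingers":50},
  {"x":0,"y":0,"z":0,"wx":0,"wy":-6,"wz":0,"fingers":50},
  {"x":0,"y":0,"z":0,"wx":0,"wy":0,"wz":0,"fingers":50},
])

```text
clock: 2.1
eef_pos: [0.4498, -0.0096, 0.2132]
ee_rot: [-3.141, 0.352, 0.18]
contact_force: [-0.2, 0.3, -0.6]
opening: 0.0498
```

jog_arm([
  {"x":-36.4,"y":-4.8,"z":13.3,"wx":0,"wy":0,"wz":0,"fingers":50},
  {"x":-36.4,"y":-4.8,"z":13.3,"wx":0,"wy":0,"wz":0,"fingers":50},
  {"x":0,"y":0,"z":0,"wx":0,"wy":0,"wz":0,"fingers":50},
  {"x":13.7,"y":0,"z":37.6,"wx":0,"wy":0,"wz":0,"fingers":50},
  {"x":13.7,"y":0,"z":37.6,"wx":0,"wy":0,"wz":0,"fingers":50},
  {"x":13.7,"y":0,"z":37.6,"wx":0,"wy":0,"wz":0,"fingers":50},
  {"x":8,"y":0,"z":22,"wx":0,"wy":0,"wz":0,"fingers":50},
  {"x":0,"y":0,"z":0,"wx":0,"wy":0,"wz":0,"fingers":50},
  {"x":0,"y":0,"z":0,"wx":0,"wy":0,"wz":0,"fingers":50},
])

```text
clock: 3.0
eef_pos: [0.3711, -0.0142, 0.0709]
ee_rot: [-3.142, 0.348, 0.179]
contact_force: [-0.1, -0.3, -1.1]
opening: 0.0499
```

jog_arm([
  {"x":8,"y":0,"z":22,"wx":0,"wy":0,"wz":0,"fingers":50},
  {"x":8,"y":0,"z":22,"wx":0,"wy":0,"wz":0,"fingers":50},
  {"x":0,"y":0,"z":0,"wx":0,"wy":0,"wz":0,"fingers":50},
  {"x":4.7,"y":0,"z":-1.71,"wx":0,"wy":0,"wz":0,"fingers":50},
  {"x":4.7,"y":0,"z":-1.71,"wx":0,"wy":0,"wz":0,"fingers":50},
  {"x":4.7,"y":0,"z":-1.71,"wx":0,"wy":0,"wz":0,"fingers":50},
  {"x":4.7,"y":0,"z":-1.71,"wx":0,"wy":0,"wz":0,"fingers":50},
  {"x":4.7,"y":0,"z":-1.71,"wx":0,"wy":0,"wz":0,"fingers":50},
  {"x":4.7,"y":0,"z":-1.71,"wx":0,"wy":0,"wz":0,"fingers":50},
])

```text
clock: 3.9
eef_pos: [0.4008, -0.0087, 0.0237]
ee_rot: [-3.142, 0.349, 0.179]
contact_force: [-2.3, 0.1, 0.7]
opening: 0.0501
```

Run:
```python
from m import *
snap('side','side1'); c=load('side1'); cv2.imwrite('pics/s1.png',cv2.resize(c['img'][130:290,170:390],None,fx=3.5,fy=3.5,interpolation=cv2.INTER_CUBIC)[:,:,::-1])
s=arm.state();print(s['eef_pos'],s['contact_force'])
```

```text
[ 0.4015339  -0.00866282  0.02368544] [-0.30622699  0.43010462  1.25677828]
```

View pics/s1.png

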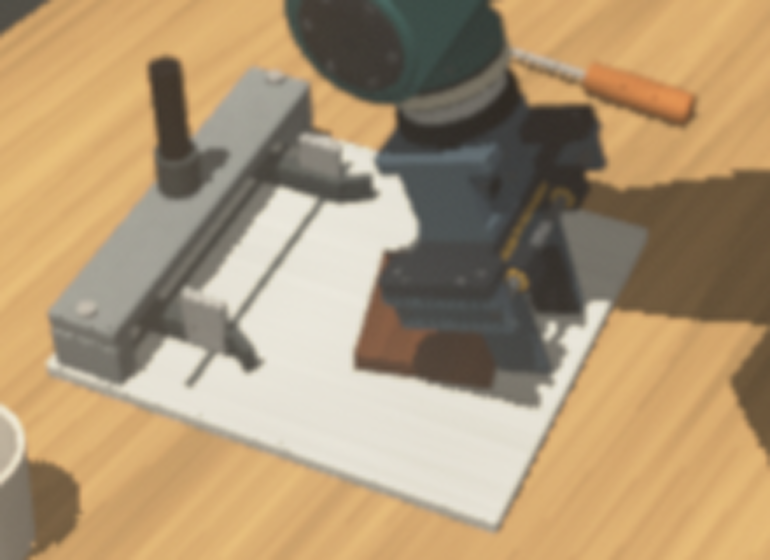

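The side crop shows the left finger on the blank's near-left corner, with the blank flat on the plate and the noses clear ahead. I'm continuing the push.

jog_arm([
  {"x":4.7,"y":0,"z":-1.71,"wx":0,"wy":0,"wz":0,"fingers":50},
  {"x":4.7,"y":0,"z":-1.71,"wx":0,"wy":0,"wz":0,"fingers":50},
  {"x":4.7,"y":0,"z":-1.71,"wx":0,"wy":0,"wz":0,"fingers":50},
  {"x":4.7,"y":0,"z":-1.71,"wx":0,"wy":0,"wz":0,"fingers":50},
  {"x":4.7,"y":0,"z":-1.71,"wx":0,"wy":0,"wz":0,"fingers":50},
  {"x":4.7,"y":0,"z":-1.71,"wx":0,"wy":0,"wz":0,"fingers":50},
  {"x":4.7,"y":0,"z":-1.71,"wx":0,"wy":0,"wz":0,"fingers":50},
  {"x":4.7,"y":0,"z":-1.71,"wx":0,"wy":0,"wz":0,"fingers":50},
  {"x":0,"y":0,"z":0,"wx":0,"wy":0,"wz":0,"fingers":50},
])

```text
clock: 4.85
eef_pos: [0.4408, -0.0016, 0.0236]
ee_rot: [3.141, 0.348, 0.179]
contact_force: [-0.8, 0.7, -0.5]
opening: 0.0502
```

```bash
cat >> m.py <<'E'
def stg(p):
    y=np.radians(10.28); d=np.array(p)[...,:2]-[543.0,17.0]; return d@np.array([[np.cos(y),-np.sin(y)],[np.sin(y),np.cos(y)]])
E
python3 - <<'E'
from m import *
snap('side','side2');c=load('side2'); s=arm.state();print(s['eef_pos'],s['contact_force'],stg(s['eef_pos']*1000))
cv2.imwrite('pics/s2.png',cv2.resize(c['img'][130:290,170:390],None,fx=3.5,fy=3.5,interpolation=cv2.INTER_CUBIC)[:,:,::-1])
E
```

```text
[ 0.44038882 -0.00168594  0.02352763] [0.27810685 0.25931146 0.72184005] [-1.04298676e+02 -7.41194740e-02]
```

View pics/s2.png

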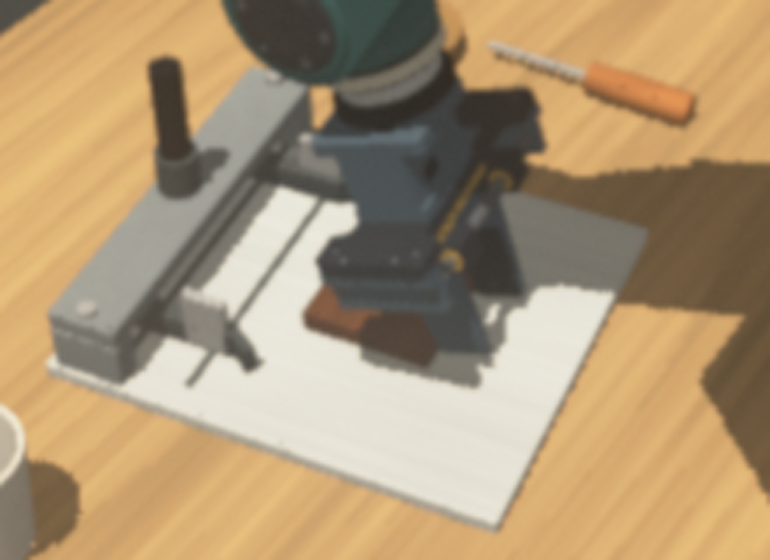

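The blank has turned nearly square. The front-left top corner is near crop (306,312) and the rear-left near (437,350).

Run:
```python
from m import *
c=load('side2')
f=lambda x,y:(170+x/3.5,130+y/3.5)
print(stg(onz(c,[f(306,314),f(436,347)],.028)*1000), stg(onz(c,[f(306,330),f(436,363)],.012)*1000))
# side stops: inner lower edges, tab top corners
print(stg(onz(c,[f(182,288),f(225,300)],.058)*1000), 'nose',stg(onz(c,[f(240,325),f(262,362)],.032)*1000))
```

```text
[[  3.72201051  43.90057479]
 [-85.00361921  36.66770819]] [[  4.81294164  43.33817991]
 [-84.75939166  35.7563801 ]]
[[71.87149458 80.88308555]
 [41.67488211 79.27119039]] nose [[36.23400872 73.38206588]
 [ 8.33197883 96.3640875 ]]
```

jog_arm([
  {"x":-14.1,"y":0,"z":5.1,"wx":0,"wy":0,"wz":0,"fingers":50},
  {"x":0,"y":0,"z":0,"wx":0,"wy":7,"wz":0,"fingers":50},
  {"x":0,"y":0,"z":0,"wx":0,"wy":7,"wz":0,"fingers":50},
  {"x":0,"y":0,"z":0,"wx":0,"wy":6,"wz":0,"fingers":50},
  {"x":0,"y":0,"z":0,"wx":0,"wy":0,"wz":0,"fingers":50},
])

```text
clock: 5.4
eef_pos: [0.4215, -0.0046, 0.0234]
ee_rot: [-3.141, 0.0, 0.179]
contact_force: [0.5, 0.2, 0.8]
opening: 0.0498
```

jog_arm([
  {"x":6,"y":0,"z":2.5,"wx":0,"wy":0,"wz":0,"fingers":50},
  {"x":6,"y":0,"z":2.5,"wx":0,"wy":0,"wz":0,"fingers":50},
  {"x":5,"y":0,"z":0,"wx":0,"wy":0,"wz":0,"fingers":50},
  {"x":5,"y":0,"z":0,"wx":0,"wy":0,"wz":0,"fingers":50},
  {"x":5,"y":0,"z":0,"wx":0,"wy":0,"wz":0,"fingers":50},
  {"x":5,"y":0,"z":0,"wx":0,"wy":0,"wz":0,"fingers":50},
  {"x":5,"y":-0.5,"z":0,"wx":0,"wy":0,"wz":0,"fingers":50},
  {"x":5,"y":-0.5,"z":0,"wx":0,"wy":0,"wz":0,"fingers":50},
  {"x":5,"y":-0.5,"z":0,"wx":0,"wy":0,"wz":0,"fingers":50},
  {"x":5,"y":-0.5,"z":0,"wx":0,"wy":0,"wz":0,"fingers":50},
  {"x":5,"y":-0.5,"z":0,"wx":0,"wy":0,"wz":0,"fingers":50},
  {"x":5,"y":-0.5,"z":0,"wx":0,"wy":0,"wz":0,"fingers":50},
])

```text
clock: 6.6
eef_pos: [0.4859, 0.0098, 0.0186]
ee_rot: [-3.142, 0.0, 0.179]
contact_force: [-2.4, 0.1, 0.9]
opening: 0.0497
```

jog_arm([
  {"x":5,"y":-0.5,"z":0,"wx":0,"wy":0,"wz":0,"fingers":50},
  {"x":5,"y":-0.5,"z":0,"wx":0,"wy":0,"wz":0,"fingers":50},
  {"x":5,"y":-0.5,"z":0,"wx":0,"wy":0,"wz":0,"fingers":50},
  {"x":5,"y":-0.5,"z":0,"wx":0,"wy":0,"wz":0,"fingers":50},
  {"x":0,"y":0,"z":0,"wx":0,"wy":0,"wz":0,"fingers":50},
])

```text
clock: 7.1
eef_pos: [0.5058, 0.0153, 0.0187]
ee_rot: [3.141, -0.001, 0.179]
contact_force: [0.5, -0.3, -0.4]
opening: 0.0499
```

Run:
```python
from m import *
snap('side','side3');c=load('side3'); s=arm.state();print(s['eef_pos'],s['contact_force'],stg(s['eef_pos']*1000))
cv2.imwrite('pics/s3.png',cv2.resize(c['img'][130:290,170:390],None,fx=3.5,fy=3.5,interpolation=cv2.INTER_CUBIC)[:,:,::-1])
```

```text
[0.50537415 0.01526787 0.01862181] [-0.46498752 -0.02625546 -0.32032763] [-37.33097521   5.01033808]
```

View pics/s3.png

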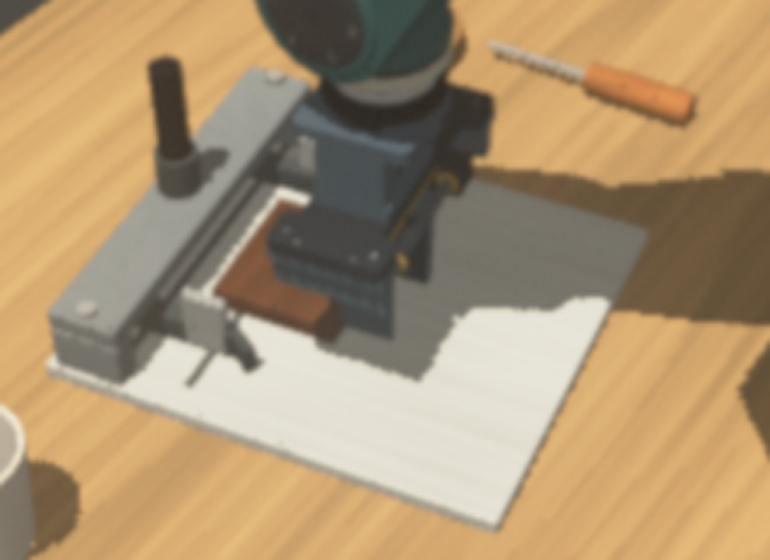

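Run:
```python
from m import *
c=load('side3')
f=lambda x,y:(170+x/3.5,130+y/3.5)
print(stg(onz(c,[f(217,288),f(318,319),f(340,297),f(282,203)],.028)*1000))
```

```text
[[ 68.21360446  46.23421304]
 [ -5.40393431  44.80391944]
 [ -9.72837651  20.91666776]
 [ 66.99917172 -45.83161947]]
```

Blank's left edge is at y≈45.5 and its front edge at x≈68, so it is square and about 4 mm right of centre. I'll push on to just short of the stop.

jog_arm([
  {"x":5,"y":-0.4,"z":0,"wx":0,"wy":0,"wz":0,"fingers":50},
  {"x":5,"y":-0.4,"z":0,"wx":0,"wy":0,"wz":0,"fingers":50},
  {"x":5,"y":-0.4,"z":0,"wx":0,"wy":0,"wz":0,"fingers":50},
  {"x":5,"y":-0.4,"z":0,"wx":0,"wy":0,"wz":0,"fingers":50},
  {"x":5,"y":-0.4,"z":0,"wx":0,"wy":0,"wz":0,"fingers":50},
  {"x":5,"y":-0.4,"z":0,"wx":0,"wy":0,"wz":0,"fingers":50},
  {"x":5,"y":-0.4,"z":0,"wx":0,"wy":0,"wz":0,"fingers":50},
  {"x":5,"y":-0.4,"z":0,"wx":0,"wy":0,"wz":0,"fingers":50},
  {"x":5,"y":-0.4,"z":0,"wx":0,"wy":0,"wz":0,"fingers":50},
  {"x":3,"y":0,"z":0,"wx":0,"wy":0,"wz":0,"fingers":50},
  {"x":2,"y":0,"z":0,"wx":0,"wy":0,"wz":0,"fingers":50},
])

```text
clock: 8.25
eef_pos: [0.5537, 0.0277, 0.0186]
ee_rot: [3.142, 0.0, 0.179]
contact_force: [-0.8, -0.3, 2.0]
opening: 0.05
```

jog_arm([
  {"x":1,"y":0,"z":0,"wx":0,"wy":0,"wz":0,"fingers":50},
  {"x":1,"y":0,"z":0,"wx":0,"wy":0,"wz":0,"fingers":50},
])

```text
clock: 8.45
eef_pos: [0.5553, 0.028, 0.0185]
ee_rot: [-3.142, 0.0, 0.179]
contact_force: [-1.9, -0.4, 0.8]
opening: 0.0496
```

jog_arm([
  {"x":1,"y":0,"z":0,"wx":0,"wy":0,"wz":0,"fingers":50},
  {"x":1,"y":0,"z":0,"wx":0,"wy":0,"wz":0,"fingers":50},
])

```text
clock: 8.65
eef_pos: [0.5574, 0.0283, 0.0186]
ee_rot: [3.142, -0.0, 0.179]
contact_force: [-1.3, 0.4, -1.2]
opening: 0.0497
```

jog_arm([
  {"x":1,"y":0,"z":0,"wx":0,"wy":0,"wz":0,"fingers":50},
  {"x":0.5,"y":0,"z":0,"wx":0,"wy":0,"wz":0,"fingers":50},
])

```text
clock: 8.85
eef_pos: [0.559, 0.0286, 0.0186]
ee_rot: [-3.142, -0.0, 0.179]
contact_force: [-1.1, -1.2, -0.5]
opening: 0.0498
```

jog_arm([
  {"x":0.7,"y":0,"z":0,"wx":0,"wy":0,"wz":0,"fingers":50},
  {"x":0,"y":0,"z":0,"wx":0,"wy":0,"wz":0,"fingers":50},
])

```text
clock: 9.05
eef_pos: [0.559, 0.0287, 0.0185]
ee_rot: [-3.141, 0.001, 0.179]
contact_force: [-4.6, -1.2, 3.1]
opening: 0.0501
```

jog_arm([
  {"x":0.7,"y":0,"z":0,"wx":0,"wy":0,"wz":0,"fingers":50},
  {"x":0,"y":0,"z":0,"wx":0,"wy":0,"wz":0,"fingers":50},
])

```text
clock: 9.25
eef_pos: [0.5591, 0.0288, 0.0184]
ee_rot: [-3.141, 0.002, 0.179]
contact_force: [-8.2, -2.2, 7.1]
opening: 0.0502
```

jog_arm([
  {"x":0,"y":0,"z":0,"wx":0,"wy":0,"wz":0,"fingers":50},
  {"x":-5,"y":0,"z":0,"wx":0,"wy":0,"wz":0,"fingers":50},
  {"x":-20,"y":0,"z":0,"wx":0,"wy":0,"wz":0,"fingers":50},
  {"x":0,"y":0,"z":-40,"wx":0,"wy":0,"wz":0,"fingers":20},
  {"x":0,"y":0,"z":-45,"wx":0,"wy":0,"wz":0,"fingers":0},
  {"x":0,"y":0,"z":-45,"wx":0,"wy":0,"wz":0,"fingers":0},
  {"x":0,"y":40,"z":0,"wx":0,"wy":0,"wz":0,"fingers":0},
  {"x":0,"y":40,"z":0,"wx":0,"wy":0,"wz":0,"fingers":0},
  {"x":0,"y":40,"z":0,"wx":0,"wy":0,"wz":0,"fingers":0},
  {"x":0,"y":0,"z":0,"wx":0,"wy":0,"wz":0,"fingers":0},
])

```text
clock: 10.25
eef_pos: [0.5582, -0.0972, 0.1491]
ee_rot: [3.14, -0.002, 0.176]
contact_force: [-0.6, 0.7, -1.1]
opening: 0.0008
```

Run:
```python
from m import *
a=snap('side','side4');b=snap('top','top4'); s=arm.state();print(s['eef_pos'],s['contact_force'],stg(s['eef_pos']*1000))
A=cv2.resize(a['img'][140:250,175:315],None,fx=4,fy=4,interpolation=cv2.INTER_CUBIC)
B=cv2.resize(b['img'][125:215,205:345],None,fx=4,fy=4,interpolation=cv2.INTER_CUBIC)[:160+200]
cv2.imwrite('pics/s4.png',A[:,:,::-1]);cv2.imwrite('pics/t4.png',B[:,:,::-1])
```

```text
[ 0.55709321 -0.09429446  0.14857313] [-0.37034776  0.21352459 -0.03905218] [  -5.99449247 -112.02295032]
```

View pics/s4.png

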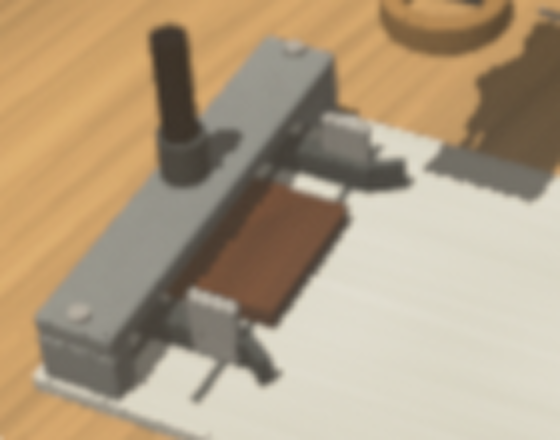

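View pics/t4.png

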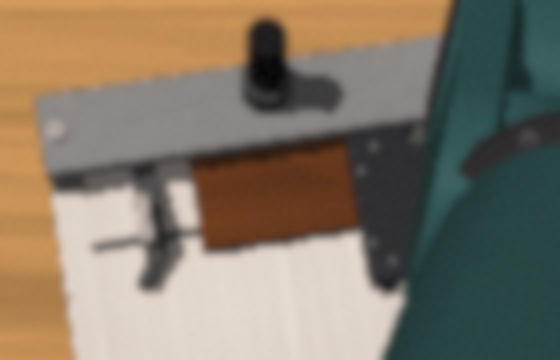

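The blank is under the bridge. In the top crop its near edge runs (205,250)–(358,230) and its left edge is at x≈197. Both tabs are visible in the side crop: left (190–238,290), right (322–372,112–130).

Run:
```python
from m import *
a=load('side4');b=load('top4')
f=lambda x,y:(175+x/4,140+y/4); g=lambda x,y:(205+x/4,125+y/4)
print('near edge',stg(onz(b,[g(205,250),g(358,230)],.028)*1000))
print('near edge side',stg(onz(a,[f(276,312),f(348,208)],.028)*1000))
print('Ltab outer top',stg(onz(a,[f(188,288),f(238,303)],.058)*1000))
print('Rtab top',stg(onz(a,[f(322,112),f(372,130)],.058)*1000), stg(onz(a,[f(320,118),f(370,137)],.058)*1000))
```

```text
near edge [[ 32.74465581  50.25666393]
 [ 30.51130829 -43.75387417]]
near edge side [[ 34.21326472  51.42892488]
 [ 35.22670695 -44.09001294]]
Ltab outer top [[72.3165438  80.09315946]
 [41.18815084 79.17721736]]
Rtab top [[ 72.47764599 -86.68909218]
 [ 37.13932993 -83.6057107 ]] [[ 71.03475897 -81.09514815]
 [ 35.42894759 -77.24700129]]
```

jog_arm([
  {"x":30,"y":0,"z":0,"wx":0,"wy":0,"wz":0,"fingers":0},
  {"x":30,"y":0,"z":0,"wx":0,"wy":0,"wz":0,"fingers":0},
  {"x":0,"y":0,"z":0,"wx":0,"wy":0,"wz":0,"fingers":0},
  {"x":0,"y":0,"z":40,"wx":0,"wy":0,"wz":0,"fingers":0},
  {"x":0,"y":0,"z":40,"wx":0,"wy":0,"wz":0,"fingers":0},
  {"x":0,"y":0,"z":30,"wx":0,"wy":0,"wz":0,"fingers":0},
  {"x":0,"y":-4,"z":0,"wx":0,"wy":0,"wz":0,"fingers":0},
  {"x":0,"y":-3,"z":0,"wx":0,"wy":0,"wz":0,"fingers":0},
  {"x":0,"y":0,"z":0,"wx":0,"wy":0,"wz":0,"fingers":0},
])

```text
clock: 11.25
eef_pos: [0.6157, -0.0754, 0.0404]
ee_rot: [3.141, -0.002, 0.18]
contact_force: [0.3, -0.5, -0.0]
opening: 0.0003
```

jog_arm([
  {"x":0,"y":-2,"z":0,"wx":0,"wy":0,"wz":0,"fingers":0},
  {"x":0,"y":-2,"z":0,"wx":0,"wy":0,"wz":0,"fingers":0},
  {"x":0,"y":-2,"z":0,"wx":0,"wy":0,"wz":0,"fingers":0},
  {"x":0,"y":-2,"z":0,"wx":0,"wy":0,"wz":0,"fingers":0},
  {"x":0,"y":-2,"z":0,"wx":0,"wy":0,"wz":0,"fingers":0},
  {"x":0,"y":-2,"z":0,"wx":0,"wy":0,"wz":0,"fingers":0},
  {"x":0,"y":-1.5,"z":0,"wx":0,"wy":0,"wz":0,"fingers":0},
  {"x":0,"y":-1.5,"z":0,"wx":0,"wy":0,"wz":0,"fingers":0},
])

```text
clock: 12.05
eef_pos: [0.6122, -0.0612, 0.0386]
ee_rot: [3.142, -0.0, 0.179]
contact_force: [1.2, -1.1, 3.0]
opening: 0.0005
```

jog_arm([
  {"x":0,"y":-1,"z":0,"wx":0,"wy":0,"wz":0,"fingers":0},
  {"x":0,"y":-1,"z":0,"wx":0,"wy":0,"wz":0,"fingers":0},
])

```text
clock: 12.25
eef_pos: [0.6118, -0.0593, 0.0385]
ee_rot: [-3.142, 0.0, 0.179]
contact_force: [0.6, -1.0, 1.1]
opening: -0.0
```

jog_arm([
  {"x":0,"y":-1,"z":0,"wx":0,"wy":0,"wz":0,"fingers":0},
  {"x":0,"y":-1,"z":0,"wx":0,"wy":0,"wz":0,"fingers":0},
])

```text
clock: 12.45
eef_pos: [0.6115, -0.0574, 0.0386]
ee_rot: [-3.142, -0.0, 0.179]
contact_force: [1.1, -0.9, 0.5]
opening: 0.0003
```

jog_arm([
  {"x":0,"y":-1,"z":0,"wx":0,"wy":0,"wz":0,"fingers":0},
  {"x":0,"y":-1,"z":0,"wx":0,"wy":0,"wz":0,"fingers":0},
])

```text
clock: 12.65
eef_pos: [0.6111, -0.0554, 0.0386]
ee_rot: [3.142, -0.0, 0.179]
contact_force: [1.6, 0.1, 0.4]
opening: 0.0004
```

jog_arm([
  {"x":0,"y":-1,"z":0,"wx":0,"wy":0,"wz":0,"fingers":0},
  {"x":0,"y":-0.5,"z":0,"wx":0,"wy":0,"wz":0,"fingers":0},
])

```text
clock: 12.85
eef_pos: [0.6108, -0.0539, 0.0386]
ee_rot: [-3.142, 0.0, 0.179]
contact_force: [1.9, -0.9, 1.1]
opening: 0.0007
```

jog_arm([
  {"x":0,"y":-0.7,"z":0,"wx":0,"wy":0,"wz":0,"fingers":0},
  {"x":0,"y":0,"z":0,"wx":0,"wy":0,"wz":0,"fingers":0},
])

```text
clock: 13.05
eef_pos: [0.6106, -0.0532, 0.0386]
ee_rot: [-3.141, 0.0, 0.179]
contact_force: [0.1, -0.6, 0.8]
opening: 0.0004
```

jog_arm([
  {"x":0,"y":-0.7,"z":0,"wx":0,"wy":0,"wz":0,"fingers":0},
  {"x":0,"y":0,"z":0,"wx":0,"wy":0,"wz":0,"fingers":0},
])

```text
clock: 13.25
eef_pos: [0.6104, -0.0525, 0.0385]
ee_rot: [-3.142, 0.0, 0.179]
contact_force: [-0.6, -1.1, -0.3]
opening: 0.0
```

jog_arm([
  {"x":0,"y":-0.8,"z":0,"wx":0,"wy":0,"wz":0,"fingers":0},
  {"x":0,"y":-0.5,"z":0,"wx":0,"wy":0,"wz":0,"fingers":0},
])

```text
clock: 13.45
eef_pos: [0.6102, -0.0513, 0.0385]
ee_rot: [-3.142, 0.0, 0.179]
contact_force: [1.5, -1.1, -0.5]
opening: 0.0003
```

jog_arm([
  {"x":0,"y":-0.8,"z":0,"wx":0,"wy":0,"wz":0,"fingers":0},
  {"x":0,"y":-0.5,"z":0,"wx":0,"wy":0,"wz":0,"fingers":0},
])

```text
clock: 13.65
eef_pos: [0.61, -0.0499, 0.0385]
ee_rot: [-3.142, 0.0, 0.179]
contact_force: [0.1, -0.9, 0.0]
opening: 0.0005
```

jog_arm([
  {"x":0,"y":-0.8,"z":0,"wx":0,"wy":0,"wz":0,"fingers":0},
  {"x":0,"y":0,"z":0,"wx":0,"wy":0,"wz":0,"fingers":0},
])

```text
clock: 13.85
eef_pos: [0.6099, -0.0492, 0.0386]
ee_rot: [-3.142, 0.0, 0.179]
contact_force: [-0.2, -1.7, -0.2]
opening: 0.0005
```

jog_arm([
  {"x":0,"y":-0.7,"z":0,"wx":0,"wy":0,"wz":0,"fingers":0},
  {"x":0,"y":-0.3,"z":0,"wx":0,"wy":0,"wz":0,"fingers":0},
])

```text
clock: 14.05
eef_pos: [0.6097, -0.0483, 0.0386]
ee_rot: [3.142, 0.0, 0.179]
contact_force: [-0.2, -1.7, -0.7]
opening: 0.0007
```

jog_arm([
  {"x":0,"y":-0.7,"z":0,"wx":0,"wy":0,"wz":0,"fingers":0},
  {"x":0,"y":-0.3,"z":0,"wx":0,"wy":0,"wz":0,"fingers":0},
])

```text
clock: 14.25
eef_pos: [0.6095, -0.0472, 0.0385]
ee_rot: [-3.142, 0.0, 0.179]
contact_force: [-0.1, -2.4, 0.1]
opening: 0.0003
```

jog_arm([
  {"x":0,"y":-0.7,"z":0,"wx":0,"wy":0,"wz":0,"fingers":0},
  {"x":0,"y":-0.3,"z":0,"wx":0,"wy":0,"wz":0,"fingers":0},
])

```text
clock: 14.45
eef_pos: [0.6095, -0.0466, 0.0386]
ee_rot: [3.141, -0.0, 0.18]
contact_force: [0.3, -8.5, -1.1]
opening: 0.0005
```

Contact has firmed up. I'll add a little more and hold.

jog_arm([
  {"x":0,"y":-0.5,"z":0,"wx":0,"wy":0,"wz":0,"fingers":0},
  {"x":0,"y":0,"z":0,"wx":0,"wy":0,"wz":0,"fingers":0},
])

```text
clock: 14.65
eef_pos: [0.6095, -0.0465, 0.0386]
ee_rot: [3.141, -0.0, 0.18]
contact_force: [0.0, -9.9, -2.0]
opening: -0.0001
```

jog_arm([
  {"x":0,"y":-0.2,"z":0,"wx":0,"wy":0,"wz":0,"fingers":0},
  {"x":0,"y":0,"z":0,"wx":0,"wy":0,"wz":0,"fingers":0},
  {"x":0,"y":0,"z":0,"wx":0,"wy":0,"wz":0,"fingers":0},
  {"x":0,"y":0,"z":0,"wx":0,"wy":0,"wz":0,"fingers":0},
  {"x":0,"y":0,"z":0,"wx":0,"wy":0,"wz":0,"fingers":0},
])

```text
clock: 15.15
eef_pos: [0.6095, -0.0465, 0.0386]
ee_rot: [3.14, -0.0, 0.18]
contact_force: [-0.9, -12.8, -0.9]
opening: 0.0006
```

jog_arm([
  {"x":0,"y":0,"z":0,"wx":0,"wy":0,"wz":0,"fingers":0},
  {"x":0,"y":0,"z":0,"wx":0,"wy":0,"wz":0,"fingers":0},
  {"x":0,"y":0,"z":0,"wx":0,"wy":0,"wz":0,"fingers":0},
  {"x":0,"y":4,"z":0,"wx":0,"wy":0,"wz":0,"fingers":0},
  {"x":0,"y":16,"z":0,"wx":0,"wy":0,"wz":0,"fingers":0},
  {"x":0,"y":0,"z":-40,"wx":0,"wy":0,"wz":0,"fingers":0},
  {"x":0,"y":0,"z":-50,"wx":0,"wy":0,"wz":0,"fingers":0},
  {"x":0,"y":0,"z":-50,"wx":0,"wy":0,"wz":0,"fingers":0},
])

```text
clock: 15.95
eef_pos: [0.6125, -0.066, 0.1799]
ee_rot: [-3.141, 0.001, 0.179]
contact_force: [1.2, -0.2, 0.6]
opening: 0.0008
```

jog_arm([
  {"x":0,"y":45,"z":0,"wx":0,"wy":0,"wz":0,"fingers":0},
  {"x":0,"y":45,"z":0,"wx":0,"wy":0,"wz":0,"fingers":0},
  {"x":0,"y":45,"z":0,"wx":0,"wy":0,"wz":0,"fingers":0},
  {"x":0,"y":45,"z":0,"wx":0,"wy":0,"wz":0,"fingers":0},
  {"x":0,"y":45,"z":0,"wx":0,"wy":0,"wz":0,"fingers":0},
  {"x":0,"y":0,"z":0,"wx":0,"wy":0,"wz":0,"fingers":0},
])

```text
clock: 16.55
eef_pos: [0.6533, -0.2921, 0.1787]
ee_rot: [3.141, -0.001, 0.176]
contact_force: [0.1, 0.8, -0.2]
opening: 0.0003
```

Run:
```python
from m import *
a=snap('side','side5');b=snap('top','top5'); s=arm.state();print(s['eef_pos'],s['contact_force'],s['clock'])
A=cv2.resize(a['img'][140:250,175:315],None,fx=5,fy=5,interpolation=cv2.INTER_CUBIC)
B=cv2.resize(b['img'][125:215,205:345],None,fx=5,fy=5,interpolation=cv2.INTER_CUBIC)
cv2.imwrite('pics/s5.png',A[:,:,::-1]);cv2.imwrite('pics/t5.png',B[:,:,::-1])
```

```text
[ 0.65259941 -0.28795704  0.17819591] [-0.30388275 -0.09635336  0.32059346] 16.65
```

View pics/s5.png

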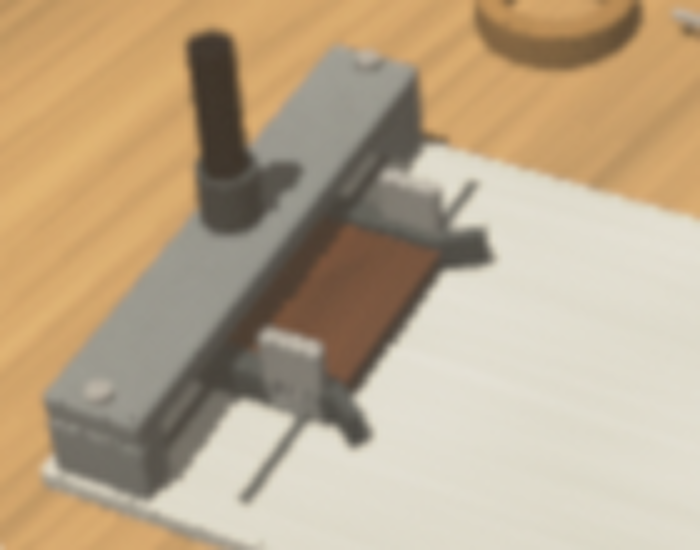

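View pics/t5.png

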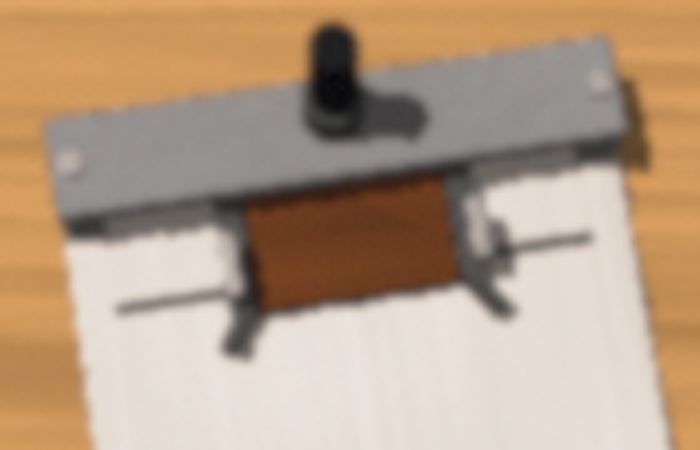

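Both side stops now lie on the blank, and its near edge is square. One numeric check before handing in.

Run:
```python
from m import *
a=load('side5');b=load('top5')
f=lambda x,y:(175+x/5,140+y/5); g=lambda x,y:(205+x/5,125+y/5)
p=stg(onz(b,[g(262,312),g(460,281)],.028)*1000);q=stg(onz(a,[f(345,383),f(437,258)],.028)*1000)
for r in(p,q): print(r.round(1).tolist(),np.arctan2(r[0,0]-r[1,0],r[0,1]-r[1,1]))
print('nominal corners (35,+-50) in crop px', [(np.array(v)-[205,125])*5 for v in proj(b,[[ (543+35*.984-s*50*.1785)/1000,(17+35*.1785+s*50*.984)/1000,.028] for s in(1,-1)])])
for n,z0 in(('cup',(140,145,185,195)),('tape',(360,130,405,175)),('graver',(385,170,410,250))):
    x0,y0,x1,y1=z0; print(n,np.abs(load('top0')['img'][y0:y1,x0:x1].astype(int)-b['img'][y0:y1,x0:x1]).mean())
```

```text
[[32.6, 47.5], [32.8, -50.3]] -0.002065131711127143
[[36.3, 47.4], [35.0, -45.8]] 0.01422134157406261
nominal corners (35,+-50) in crop px [array([256.06192552, 307.92833298]), array([458.611367  , 276.64539425])]
cup 27.95762962962963
tape 29.824526748971195
graver 39.52583333333333
```

View pics/top5.png

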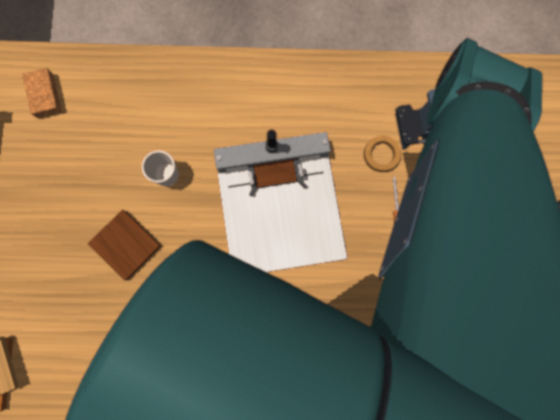

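Cup (160,168), tape (383,154) and graver tip (395,180) are where they started, and the arm is clear. Handing in.

```bash
python3 -c "
from workcell import arm
arm.sign_off()"
```

```text
the job is handed in; nothing more can be done
```

I slid the blank home under the bridge, nipped it with the side stops, and handed the job in at about 17 s; sign-off gave no verdict.

- **Push home:** I pushed with both fingers on the blank's near edge, tool tilted 20° at first because the start lay inside the arm's upright reach. I stopped when the fingers stalled, at about 8 N against the back stop.
- **Nip:** I pushed the right tab inward. The force reached about 13 N and was held there for roughly 0.7 s. Then I backed off and cleared the arm.

**Last checks:**
- **Blank:** it lies flat and its near edge is square within about 0.015 rad. Both side stops look closed on it in both views.
- **Far-edge distance:** the two cameras disagree. The near edge reads 32.7 mm in the top view and about 35.6 mm in the side view, against 35 mm nominal. That is close to the 2 mm calibration, and the stall at the stop agrees with the blank being home.
- **Sideways centring:** the corner readings put the blank's centre at y = -1.4 mm (top) and +0.8 mm (side). The side-view corners came out only 93 mm apart on a 100 mm edge, so that reading is poor.
- **Cup, tape and graver:** by eye they are where they started, though the arm hid most of the graver. A pixel-difference check meant to confirm this gave large values (28 to 40). I did not find out why and relied on the picture instead.

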